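# Clamp the pine case in the plunger press

### The job

The plunger of the clamp press is latched down: press the tail of its pawl to let the plunger spring fully up. Then slide the pine case along the table into the press, between the guide rails and fully home against the back stop, and press the plunger's head down to its stop so that the pawl holds it there with the foot clamped on the case. Leave the bottles and other things round it where they stand.

Things in the scene. Friction and masses are not known exactly. Their poses are not given: they have to be found in the camera images.
- press: Grey metal clamp press, fixed to the table. Origin: on the table top, straight below the plunger's axis; z up; +x points into the press (to its column), -x out of its open mouth; +y to the side where the pawl's tail sticks out. A case that is fully home has its centre at x = 0, y = 0 and its long side along the press's x.
- back_stop (a point): Middle of the front face of the dark back stop, 80 mm from the plunger's axis (press x = +80 mm), 14 mm high, 136 mm wide. Behind it stands the column (52 x 56 mm, x = 81 to 133 mm), whose 40 mm wide arm reaches over the lane to the plunger at 73 to 96 mm above the table.
- lane_mouth (a point): Middle of the mouth of the guide rails (press x = -83 mm). Two dark rails on the table, 14 mm high, 12 mm thick: inner faces 56 mm either side of the lane's middle from x = -10 mm to the back stop, flaring outward from there to a mouth about 175 mm wide (outer corners 99 mm from the middle).
- head_top (a point): Centre of the top of the plunger's black mushroom head (52 mm across, its flat top 42 mm across, 16 mm thick): 164 mm above the table when the plunger is up, 140 mm when it is down on its stop. It moves straight down and up.
- plunger (a joint): Travel of the plunger in m: 0 = fully up, 0.024 = down on its stop. A spring lifts it; a pawl keeps its toothed stem from rising out of three notches, at about 0.010, 0.016 and 0.022, but lets it go down. It starts held in one of them. Pressing it onto the case down to its stop takes up to about 20 N; only at the stop the last notch catches.
- foot: Round rubber foot, 48 mm across, 6 mm thick, sprung on the plunger's lower end (gives way upward by up to 21 mm). Origin: on the plunger's axis, 46 mm below the foot's underside. The underside is 46 mm above the table when the plunger is up (the 40 mm high case passes), 36, 30 or 24 mm when held in a notch (it cannot).
- pawl (a joint): Angle of the sprung pawl in rad: 0 = nose in the plunger's teeth, 0.32 = tail pressed fully down. From about 0.2 on the plunger is free and springs up by itself. The pawl returns to 0 when let go.
- pawl_tail (a point): Centre of the top of the pawl's tail, a dark ribbed thumb plate, 26 x 26 mm, 67 mm out on the press's +y side and 114 mm above the table. Pressed straight down 13 mm it frees the plunger; its own stop comes at about 18 mm. It takes 1 to 2 N.
- case_mid (a point): Centre of the flat closed pine case: 160 mm (its x) by 104 mm (its y) by 40 mm high, lid fixed, small brass fittings on its ends, about 0.35 kg, too wide to grasp. It lies flat on the table (this point 20 mm up) outside the press's mouth, its +x end nearer the press.
- case: The same pine case; origin: centre of its underside.
- dropper_a: Amber dropper bottle with a black cap, 39 mm across, 102 mm tall, a bystander to be left where it stands. Origin: centre of its underside.
- dropper_b: Second amber dropper bottle, the same, a bystander to be left where it stands. Origin: centre of its underside.
- dropper_c: Third amber dropper bottle, the same, a bystander to be left where it stands. Origin: centre of its underside.
- beaker: Small glass beaker, 47 mm across, 55 mm tall, a bystander to be left where it stands. Origin: centre of its underside.
- funnel: Small steel funnel standing mouth down, 57 mm across, 56 mm tall, a bystander to be left where it stands. Origin: centre of its underside.
- label_roll: Roll of blank labels lying flat, 64 mm across, 26 mm tall, a bystander to be left where it stands. Origin: centre of its underside.

How it is judged:
By the outcome, as a careful person would: the job done as asked, in the order asked, and still so for the second after the job is handed in, with the robot touching nothing.
It also fails if it takes over 72 s, if anything falls off the work surface, if the arm or the gripper's body presses on something with over 40 N, if the wrist force passes 120 N, or if a joint passes its speed limit or range.

### The arm

A 6-joint arm with a two-finger parallel gripper is mounted at the origin on a cart in front of the work surface, level with it; the furniture and walls round the work are solid. World frame = base frame: x ahead of the robot, y to its left, z up, the work surface at z = 0. Lengths are in m, angles in rad, forces in N, time in s.
With the tool pointing down it reaches from about 0.35 to 0.775 m from the base axis. Payload 7.3 kg.
Tool frame: the origin (TCP) lies between the finger pads; the fingertips stand 8 mm ahead of it and the grasp point (between the pads) lies 11 mm behind it (robot.nose_length is the distance from the TCP to the fingertips, in m); z points along the fingers, y is the line along which they close (so a half turn about z gives the same grasp; the last joint's range is limited). The gripper opens to 92 mm and grips with 3 to 60 N. Pads are 19 mm wide; open, the fingers measure 130 mm over their backs; the gripper's body (75 mm by 190 mm) begins 47 mm behind the grasp point.
Start: joints at [-1.48, 0.342, 1.524, -0, 1.275, -0.146], TCP at [0.123, -0.51, 0.235] pointing down, gripper open.
Joint ranges: [-2.53, 2.53], [-0.77, 2.02], [0.04, 2.7], [-1, 4.14], [0.28, 2.66], [-3.11, 3.11]. Speed limits (rad/s): [2.57, 2.57, 3.14, 3.14, 3.14, 3.14].

### API

Orientations are given as [roll, pitch, yaw] about the fixed x, y, z axes, in that order (R = Rz(yaw) Ry(pitch) Rx(roll)).
In Python, from cell import robot gives the robot as it stands. The module is installed in compiled form; this text tells all that it offers.
- The arm moves only by the shell command python3 -m jog 'ROWS' [FORCE]. ROWS is JSON, a list that holds one entry, the list of rows, each a list of 5 numbers: the gripper's target within -1 to 1 (fully open at 1, half-way at 0, shut at -1), then the shift along the tool's x, y, z in m, then the turn about the tool's z in rad. A call has 1 to 5 rows; each row is the pose to reach, as a shift and turn from the pose commanded when the call began, along the tool's axes at that moment; what a row does not reach only later rows make up. A row lasts 1/12 s, in which the tool goes at most 41.7 mm and 7.16 degrees, less where a joint would pass 70% of its speed; a pose out of reach is approached as far as the arm can. A call with a gripper value outside its range is refused whole. The fingers move at their own pace and stop on an object; FORCE is the grip in N (left out, the last holds). Time passes only in rows, so rows that repeat a pose let the fingers close. It gives the time, the measured TCP pose, the force, the opening and the grip force at its end, in the units of the state.
- robot.observe(): the state, without advancing time (a new reading comes with each control period).
- robot.read_camera(name): name is "side" or "top"; returns the picture (384x512x3 uint8, red, green, blue); there is no depth.
- robot.camera_model(name): a dict with "camera_matrix" (3x3 intrinsics, pixels), "dist_coeffs" ([k1, k2, p1, p2, k3] as OpenCV has them; the pictures are not rectified), "position" and "attitude" of the camera in the world. Camera axes: x right, y down, z forward; pixel columns grow to the right and rows downward; lengths in m; the calibration is good to about 2 mm. A picture is of the moment at which its call begins. camera_model takes no time and is no camera call.
- robot.hand_in(): hands the job in; it is judged then, once.
The state is a dict: "time": time; "qpos": joint angles; "qvel": joint speeds; "joint_efforts": joint torques, N m; "tool_pos": TCP position; "tool_rot": TCP orientation; "contact_force": force on the tool from outside, world axes, zero at the start; "torque": the same for the moment, N m; "opening": finger opening in m; "grip_force": force on a finger pad.
Only numpy, scipy, OpenCV 4.12 (cv2) and the standard library are available. Lean on these libraries where they do the work, as an engineer would, in place of code of your own. Each camera call takes 0.05 s, during which the arm holds its last target. There are 200 camera calls.

## Working session

There is one attempt and no reset: what is moved stays moved. The work goes in short steps, Python scripts to look and compute and a shell command to move; the robot and the scene stay as the last step left them, time stands still between calls to the robot, and variables do not carry over. Pictures are saved under pics/ and viewed, at most 10 in all, crops included, and the job is handed in when it is done.

```bash
mkdir -p pics; cat > h.py <<'E'
import numpy as np, cv2
from cell import robot
from scipy.spatial.transform import Rotation as R
def cam(n):
    m=robot.camera_model(n); return m
def rot(m):
    a=np.array(m["attitude"],float)
    if a.shape==(3,3): return a
    if a.size==4: return R.from_quat(a).as_matrix()
    return R.from_euler('xyz',a).as_matrix()
def ray(n,uv):
    m=cam(n);p=cv2.undistortPoints(np.array(uv,float).reshape(-1,1,2),np.array(m["camera_matrix"],float),np.array(m["dist_coeffs"],float))[:,0]
    return np.array(m["position"],float),np.c_[p,np.ones(len(p))]@rot(m).T
def onz(n,uv,z):
    o,d=ray(n,uv); return o+d*((z-o[2])/d[:,2])[:,None]
def proj(n,P):
    m=cam(n);r=rot(m);t=-r.T@np.array(m["position"],float)
    return cv2.projectPoints(np.array(P,float).reshape(-1,1,3),cv2.Rodrigues(r.T)[0],t,np.array(m["camera_matrix"],float),np.array(m["dist_coeffs"],float))[0][:,0]
def snap(n,f):
    im=robot.read_camera(n)[:,:,::-1].copy(); cv2.imwrite(f,im); return im
E
python3 - <<'E'
from h import *
for n in("side","top"):
    print(n,cam(n)); im=snap(n,f"pics/{n}0.png"); cv2.imwrite(f"pics/{n}0v.png",cv2.resize(im,(800,600),interpolation=cv2.INTER_CUBIC))
print(robot.observe())
E
```

```text
side {'camera_matrix': array([[475.01033736,   0.        , 254.95788799],
       [  0.        , 475.01033736, 194.29707304],
       [  0.        ,   0.        ,   1.        ]]), 'dist_coeffs': array([-0.20000473,  0.        ,  0.        ,  0.        ,  0.        ]), 'position': array([0.00517627, 0.76245403, 1.00189085]), 'attitude': array([-2.283041  ,  0.0090041 , -2.56000141])}
top {'camera_matrix': array([[373.43084577,   0.        , 256.11060953],
       [  0.        , 373.43084577, 186.94984248],
       [  0.        ,   0.        ,   1.        ]]), 'dist_coeffs': array([-0.0782355,  0.       ,  0.       ,  0.       ,  0.       ]), 'position': array([ 0.3653106 , -0.05730531,  1.38184444]), 'attitude': array([-2.9612366 , -0.01051742, -1.54610801])}
{'time': 0.1, 'qpos': array([-1.48001529e+00,  3.42691800e-01,  1.52488252e+00,  6.12152470e-06,
        1.27540094e+00, -1.46015447e-01]), 'qvel': array([ 0.00070345, -0.00226673, -0.00341364,  0.0014786 , -0.00071987,
        0.000813  ]), 'joint_efforts': array([ 1.54333255e-03, -4.32003736e+01, -2.44694638e+01,  7.19102542e-02,
        5.26094693e-02, -5.85068301e-05]), 'tool_pos': array([ 0.12314452, -0.51000949,  0.23410794]), 'tool_rot': array([-3.14022561e+00, -2.06956841e-04,  2.36794552e-01]), 'contact_force': array([ 0.4735384 , -0.08964476, -0.33645882]), 'torque': array([ 0.0454411 , -0.03207713, -0.01226243]), 'grip_force': 0.0, 'opening': 0.09188265449549998}
```

View pics/side0v.png

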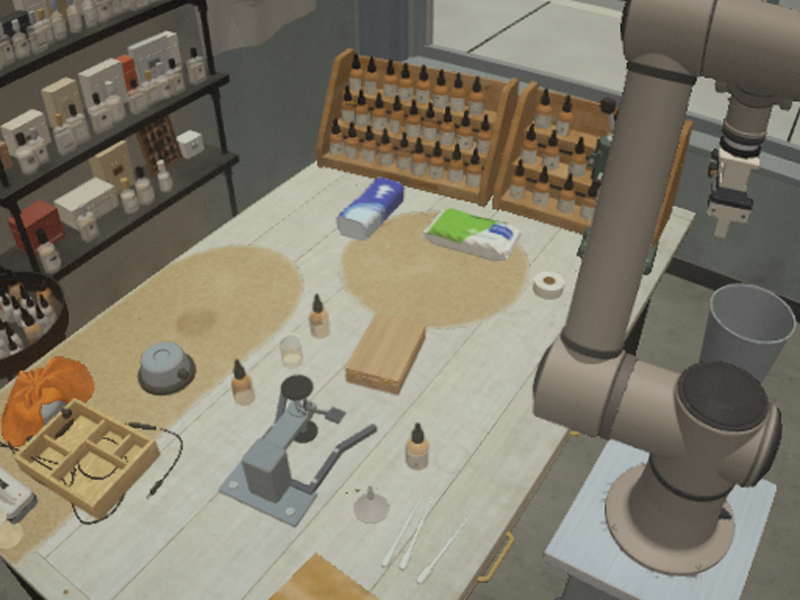

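View pics/top0v.png

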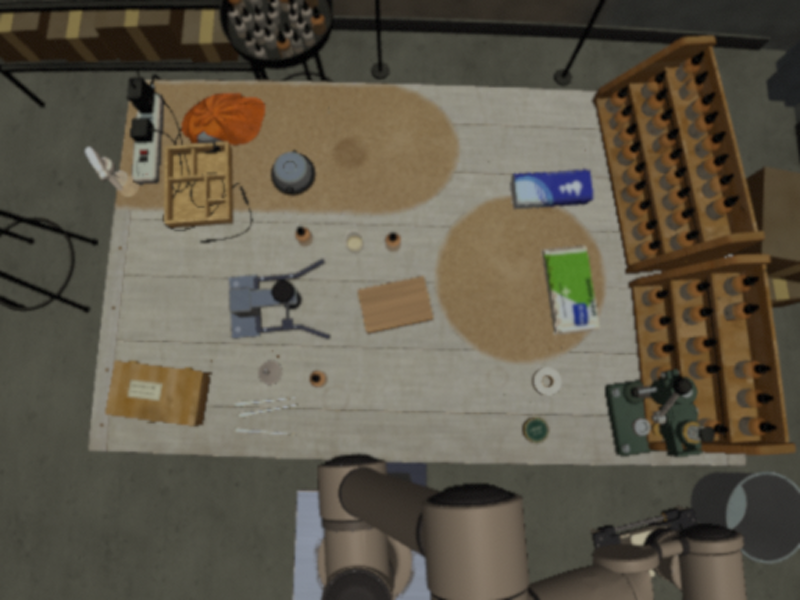

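The press sits at about (265,300) in the top view (800x600), its mouth facing right (-y world) and its tail towards the robot. The case is at (395,305), turned slightly. The bottles are at (303,233), (393,240) and (318,378), the beaker at (354,242) and the funnel at (270,370).

```bash
python3 - <<'E'
from h import *
t=cv2.imread("pics/top0.png")[140:260,140:290]; s=cv2.imread("pics/side0.png")[190:340,135:295]
c=np.vstack([cv2.resize(t,None,fx=5,fy=5,interpolation=cv2.INTER_CUBIC)])
cv2.imwrite("pics/c1.png",c); cv2.imwrite("pics/c2.png",cv2.resize(s,None,fx=4,fy=4,interpolation=cv2.INTER_CUBIC))
E
```

```text
(no output)
```

View pics/c1.png

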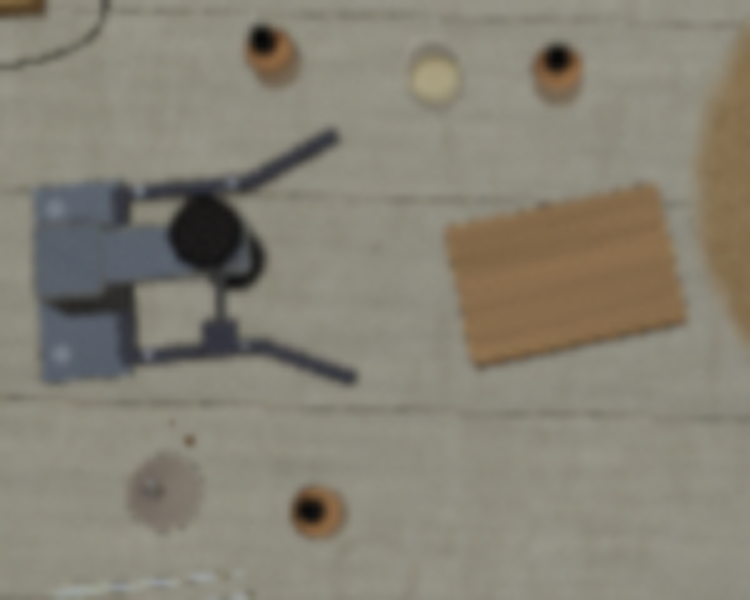

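View pics/c2.png

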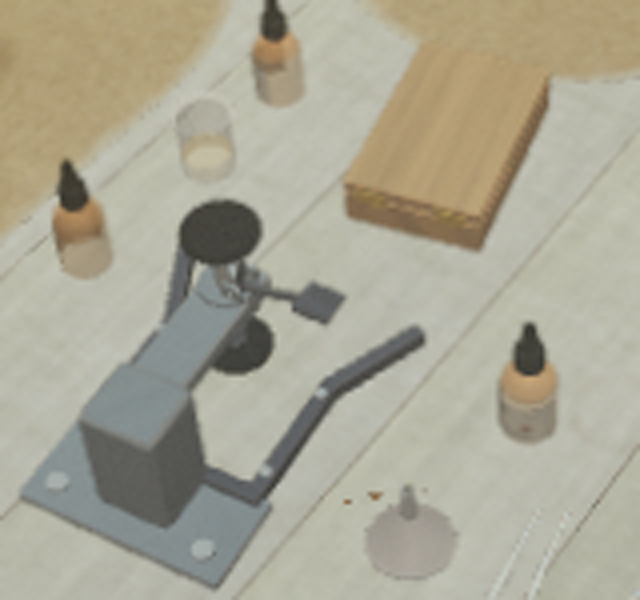

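The top crop shows the head at (206,232), the tail at (220,334), the rails with their kinks at (240,187) and (265,345), and the case's top corners at (445,227), (655,183), (686,320) and (477,366). The side crop shows the head at (221,230) and the tail at (319,300).

```bash
cat >> h.py <<'E'
def T(uv): return np.atleast_2d(np.array(uv,float))/5+140-.4
def S(uv): return np.atleast_2d(np.array(uv,float))/4+np.array([135,190])-.375
def tri(a,b):
    o1,d1=ray("top",a);o2,d2=ray("side",b);d1=d1[0]/np.linalg.norm(d1);d2=d2[0]/np.linalg.norm(d2)
    k=np.linalg.lstsq(np.c_[d1,-d2],o2-o1,rcond=None)[0];p=o1+k[0]*d1;q=o2+k[1]*d2
    return (p+q)/2,np.linalg.norm(p-q)
E
python3 - <<'E'
from h import *
np.set_printoptions(precision=4,suppress=True)
print("head",tri(T((206,232)),S((221,230))))
print("tail",tri(T((220,334)),S((319,300))))
for z in(.142,.148,.154): print(z,onz("top",T((206,232)),z),onz("side",S((221,230)),z))
print("tail114",onz("top",T((220,332)),.114),onz("side",S((319,300)),.114))
c=onz("top",T([(445,227),(655,183),(686,320),(477,366)]),.04);print("case",c,c.mean(0))
for i in range(4): print(np.linalg.norm(c[i]-c[i-1]),end=' ')
d=c[0]+c[3]-c[1]-c[2];print("case +x dir deg",np.degrees(np.arctan2(d[1],d[0])))
r=onz("top",T([(130,193),(240,187),(335,134),(135,357),(265,345),(355,378)]),.014);print("rails",r)
b=onz("top",T([(36,187),(43,382),(130,378)]),.005);print("plate",b)
print("bottles a b c (foot), beaker, funnel",onz("side",S([(82,262),(278,92),(528,428),(207,165),(410,545)]),0))
print("caps",onz("top",T([(262,38),(557,57),(311,511)]),.1))
E
```

```text
head (array([0.5865, 0.1889, 0.1417]), np.float64(0.003830676383142997))
tail (array([0.5204, 0.1808, 0.1102]), np.float64(0.005716870117350327))
0.142 [[0.5881 0.1898 0.142 ]] [[0.5844 0.1885 0.142 ]]
0.148 [[0.5871 0.1886 0.148 ]] [[0.5803 0.1925 0.148 ]]
0.154 [[0.586  0.1874 0.154 ]] [[0.5763 0.1965 0.154 ]]
tail114 [[0.5239 0.1816 0.114 ]] [[0.5154 0.1823 0.114 ]]
case [[ 0.6148  0.0353  0.04  ]
 [ 0.6518 -0.1176  0.04  ]
 [ 0.5509 -0.1419  0.04  ]
 [ 0.5135  0.0084  0.04  ]] [ 0.5828 -0.0539  0.04  ]
0.10486117784956428 0.15733662806316187 0.10380475532683305 0.15490585270464743 case +x dir deg 103.78512487838486
rails [[0.6393 0.2744 0.014 ]
 [0.646  0.1919 0.014 ]
 [0.6886 0.1226 0.014 ]
 [0.5161 0.2623 0.014 ]
 [0.5277 0.1666 0.014 ]
 [0.5051 0.099  0.014 ]]
plate [[0.6439 0.3485 0.005 ]
 [0.4965 0.332  0.005 ]
 [0.5013 0.2671 0.005 ]]
bottles a b c (foot), beaker, funnel [[ 0.7438  0.1731  0.    ]
 [ 0.735  -0.0443  0.    ]
 [ 0.4008  0.1218  0.    ]
 [ 0.7306  0.048   0.    ]
 [ 0.4136  0.238   0.    ]]
caps [[ 0.7372  0.1669  0.1   ]
 [ 0.7287 -0.0437  0.1   ]
 [ 0.4046  0.1151  0.1   ]]
```

```bash
python3 -m jog '[[[-1,0.035,-0.014,0,0.03],[-1,0.07,-0.028,0,0.06],[-1,0.105,-0.042,0,0.09],[-1,0.14,-0.056,0,0.129],[-1,0.175,-0.07,0,0.129]]]' 10; python3 - <<'E'
from h import *
s=robot.observe();y=s['tool_rot'][2];d=np.array([.516,.181])-s['tool_pos'][:2];print(s['tool_pos'],y,R.from_euler('z',-y).as_matrix()[:2,:2]@d*[1,-1])
E
```

```text
time: 0.52
tool_pos: [0.2779, -0.3999, 0.2344]
tool_rot: [-3.141, 0.0, 0.105]
contact_force: [0.4, -0.5, -0.3]
opening: 0.0629
grip_force: 0.0
[ 0.27788108 -0.39989107  0.23444469] 0.10513168035564391 [ 0.29776183 -0.55269608]
```

```bash
python3 -m jog '[[[-1,0.0175,-0.0325,0,0],[-1,0.035,-0.065,0,0],[-1,0.0525,-0.0975,0,0],[-1,0.07,-0.13,0,0],[-1,0.0875,-0.1625,0,0]]]' >/dev/null
python3 -m jog '[[[-1,0.0175,-0.0325,0,0],[-1,0.035,-0.065,0,0],[-1,0.0525,-0.0975,0,0],[-1,0.07,-0.13,0,0],[-1,0.0875,-0.1625,0,0]]]' >/dev/null
python3 -m jog '[[[-1,0.0175,-0.0325,0,0],[-1,0.035,-0.065,0,0],[-1,0.0525,-0.0975,0,0],[-1,0.07,-0.13,0,0],[-1,0.0875,-0.1625,0,0]]]'
python3 - <<'E'
from h import *
s=robot.observe();y=s['tool_rot'][2];d=np.array([.516,.181])-s['tool_pos'][:2];print(s['tool_pos'],y,R.from_euler('z',-y).as_matrix()[:2,:2]@d*[1,-1],robot.nose_length)
E
```

```text
time: 1.77
tool_pos: [0.4855, 0.1136, 0.2344]
tool_rot: [3.141, 0.001, 0.108]
contact_force: [1.4, -0.9, 0.2]
opening: 0.0003
grip_force: 0.0
[0.48551769 0.11360537 0.23442152] 0.10807641258747469 [ 0.03757406 -0.0637134 ] 0.008
```

```bash
python3 -m jog '[[[-1,0.02,-0.035,0,0],[-1,0.0375,-0.0637,0,0],[-1,0.0375,-0.0637,0.04,0],[-1,0.0375,-0.0637,0.075,0],[-1,0.0375,-0.0637,0.09,0]]]'
python3 - <<'E'
from h import *
s=snap("side","pics/s1.png");t=snap("top","pics/t1.png")
print(robot.observe()['tool_pos'])
a=cv2.resize(s[200:300,160:260],None,fx=5,fy=5,interpolation=cv2.INTER_CUBIC)
b=cv2.resize(t[150:250,140:200],None,fx=5,fy=5,interpolation=cv2.INTER_CUBIC)
cv2.imwrite("pics/c3.png",np.hstack([a,b]))
E
```

```text
time: 2.18
tool_pos: [0.5133, 0.1793, 0.1399]
tool_rot: [3.141, 0.007, 0.109]
contact_force: [-0.6, -0.5, -0.5]
opening: 0.0008
grip_force: 0.0
[0.51352818 0.17878889 0.14116652]
```

View pics/c3.png

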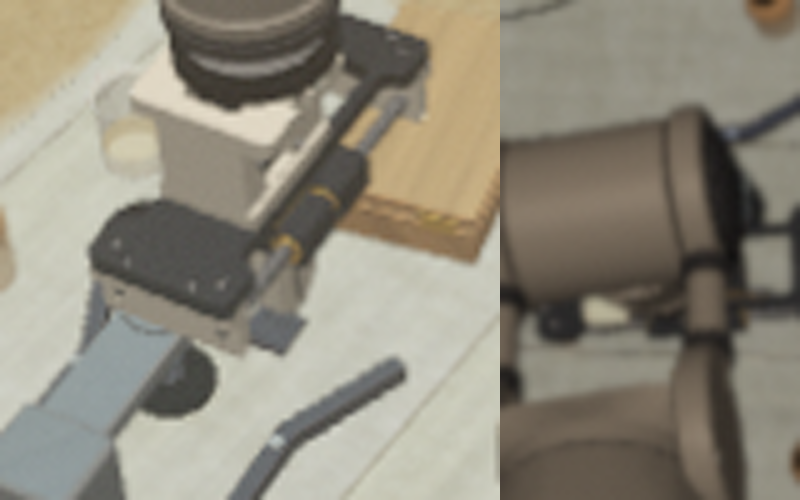

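The gripper stands just above the tail with its body clear of the head, and the tail peeks out at (280,330). Pressing now.

```bash
python3 -m jog '[[[-1,0,0,0.008,0],[-1,0,0,0.016,0],[-1,0,0,0.022,0],[-1,0,0,0.022,0]]]'; python3 -m jog '[[[-1,0,0,0.005,0],[-1,0,0,0.01,0],[-1,0,0,0.012,0],[-1,0,0,0.012,0]]]'
```

```text
time: 2.62
tool_pos: [0.5156, 0.1788, 0.1222]
tool_rot: [3.141, 0.001, 0.107]
contact_force: [-0.7, 0.2, 0.4]
opening: 0.0006
grip_force: 0.0
time: 2.95
tool_pos: [0.5158, 0.1789, 0.1104]
tool_rot: [3.141, 0.0, 0.108]
contact_force: [-0.5, -0.5, 1.4]
opening: 0.0007
grip_force: 0.7
```

```bash
python3 -m jog '[[[-1,0,0,0.003,0],[-1,0,0,0.0045,0],[-1,0,0,0.0045,0],[-1,0,0,0.0045,0]]]'; python3 -m jog '[[[-1,0,0,-0.03,0],[-1,-0.01,0,-0.06,0],[-1,-0.03,0,-0.09,0],[-1,-0.05,0.04,-0.09,0],[-1,-0.06,0.08,-0.09,0]]]'; python3 -m jog '[[[-1,-0.02,0.04,0,-0.1],[-1,-0.02,0.08,0,-0.2],[-1,-0.02,0.12,0,-0.3],[-1,-0.02,0.16,0,-0.4],[-1,-0.02,0.19,0,-0.5]]]'
python3 - <<'E'
from h import *
s=snap("side","pics/s2.png");t=snap("top","pics/t2.png")
a=cv2.resize(s[190:340,135:295],None,fx=4,fy=4,interpolation=cv2.INTER_CUBIC)
cv2.imwrite("pics/c4.png",a);cv2.imwrite("pics/c5.png",cv2.resize(t[140:260,140:290],None,fx=5,fy=5,interpolation=cv2.INTER_CUBIC))
E
```

```text
time: 3.28
tool_pos: [0.5158, 0.179, 0.1062]
tool_rot: [3.141, 0.0, 0.108]
contact_force: [-1.0, -0.5, 1.7]
opening: 0.0007
grip_force: 0.9
time: 3.7
tool_pos: [0.4646, 0.0964, 0.1981]
tool_rot: [3.141, -0.004, 0.113]
contact_force: [1.3, -1.1, -0.2]
opening: 0.0007
grip_force: 0.0
time: 4.12
tool_pos: [0.4658, -0.098, 0.1966]
tool_rot: [3.14, -0.001, 0.612]
contact_force: [-0.1, 0.1, 0.3]
opening: 0.0007
grip_force: 0.0
```

View pics/c4.png

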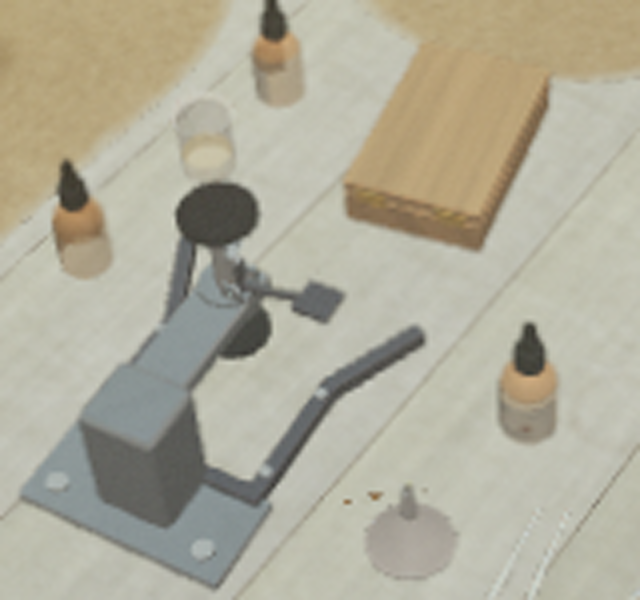

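The head has risen from (221,230) to (218,213) and nothing else has moved. I'll check that it is all the way up and plan the push.

```bash
python3 - <<'E'
from h import *
for z in(.142,.148,.154,.164): print(z,(proj("side",[.5865,.189,z])-[135,190]+.375)*4)
u=np.array([np.cos(1.679),np.sin(1.679)]);v=np.array([-u[1],u[0]])
print("top head",onz("top",T((206,232)),.142))
s=robot.observe();p=s['tool_pos'][:2]-[.5865,.189];print("tool press xy",p@u,p@v)
E
```

```text
0.142 [[217.76745045 229.13014849]]
0.148 [[216.75799467 222.49614652]]
0.154 [[215.74283443 215.81455352]]
0.164 [[214.03813955 204.57170089]]
top head [[0.58813621 0.18980756 0.142     ]]
tool press xy -0.27439461513389773 0.15059034932907328
```

It started at notch 0.016 and rose about 15 to 16 mm, so it is fully up. In the press frame the case is about 30 mm towards +y and turned 7.6°. I'll square it first by pushing its long side with both open fingers.

```bash
python3 -m jog '[[[1,0.008,-0.003,0,0.1],[1,0.015,-0.006,0,0.2],[1,0.023,-0.009,0,0.3],[1,0.03,-0.012,0,0.4],[1,0.038,-0.0148,0,0.504]]]';python3 -m jog '[[[1,0,0,0.04,0],[1,0,0,0.08,0],[1,0,0,0.12,0],[1,0,0,0.15,0],[1,0,0,0.15,0]]]';cat >> h.py <<'E'
A=np.array([.5865,.189]);U=np.array([np.cos(1.679),np.sin(1.679)]);V=np.array([-U[1],U[0]])
def tp():
    s=robot.observe();p=s['tool_pos'][:2]-A;return np.round([p@U,p@V,s['tool_pos'][2],s['tool_rot'][2]],4)
E
python3 -c "
from h import *
print(tp())"
```

```text
time: 4.63
tool_pos: [0.4885, -0.0605, 0.1962]
tool_rot: [-3.141, 0.0, 0.098]
contact_force: [-0.3, -0.1, 0.3]
opening: 0.0291
grip_force: 0.0
time: 5.05
tool_pos: [0.4846, -0.0597, 0.0412]
tool_rot: [-3.137, 0.01, 0.103]
contact_force: [-0.5, 0.7, -0.1]
opening: 0.0627
grip_force: 0.0
[-0.2363  0.1282  0.0412  0.103 ]
```

```bash
python3 -m jog '[[[1,0,0,0.015,0],[1,0,0,0.022,0],[1,0,0,0.022,0],[1,0,0.003,0.022,0],[1,0,0.005,0.022,0]]]';python3 -m jog '[[[1,0.01,0,0,0],[1,0.02,0,0,0],[1,0.026,0,0,0],[1,0.032,0,0,0],[1,0.038,0,0,0]]]';python3 -m jog '[[[1,0.006,0,0,0],[1,0.012,0,0,0],[1,0.018,0,0,0],[1,0.022,0,0,0],[1,0.022,0,0,0]]]'
python3 - <<'E'
from h import *
print(tp());s=snap("side","pics/s3.png")
cv2.imwrite("pics/c6.png",cv2.resize(s[170:320,160:340],None,fx=4,fy=4,interpolation=cv2.INTER_CUBIC))
E
```

```text
time: 5.47
tool_pos: [0.4899, -0.0669, 0.0256]
tool_rot: [3.141, -0.002, 0.104]
contact_force: [-0.2, -1.1, 0.1]
opening: 0.0908
grip_force: 0.0
time: 5.88
tool_pos: [0.5268, -0.0626, 0.0246]
tool_rot: [-3.141, 0.001, 0.104]
contact_force: [-1.6, 0.3, 0.3]
opening: 0.0918
grip_force: 1.0
time: 6.3
tool_pos: [0.5499, -0.0605, 0.0242]
tool_rot: [3.141, -0.002, 0.104]
contact_force: [-0.4, 0.2, 0.2]
opening: 0.0918
grip_force: 0.0
[-0.2441  0.0633  0.0242  0.1039]
```

View pics/c6.png

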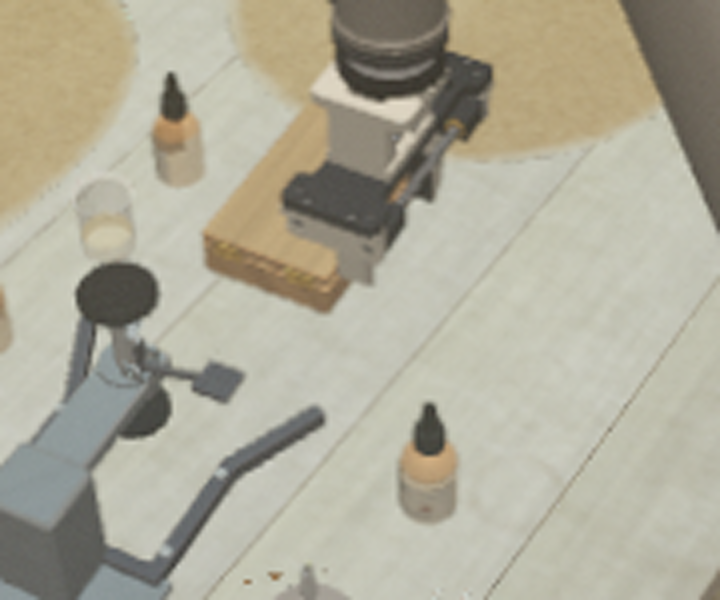

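The fingers have the case squared up at (270,270), and the bottle at (180,140) is still clear. Now I'll lift, turn and go behind the case.

```bash
python3 -m jog '[[[1,-0.015,0,0,0],[1,-0.02,0,-0.04,0],[1,-0.02,0.02,-0.08,0],[1,-0.02,0.06,-0.12,-0.1],[0.3,-0.02,0.1,-0.12,-0.22]]]'>/dev/null
python3 -m jog '[[[0.3,-0.02,0,0,-0.12],[0.3,-0.06,0,0,-0.24],[0.3,-0.06,0,0,-0.36],[0.3,-0.06,0,0,-0.48],[0.3,-0.06,0,0,-0.6]]]'>/dev/null
python3 -m jog '[[[0.3,0,0,0,-0.12],[0.3,0,0,0,-0.24],[0.3,0,0,0,-0.36],[0.3,0,0,0,-0.48],[0.3,0,0,0,-0.6]]]'
cat > case.py <<'E'
from h import *
def meas(name):
    t=snap("top",f"pics/{name}.png");h=cv2.cvtColor(t,cv2.COLOR_BGR2HSV)
    m=cv2.inRange(h,(8,85,85),(22,190,220));m[:150]=0;m[245:]=0;m[:,:150]=0;m[:,282:]=0
    m=cv2.morphologyEx(m,cv2.MORPH_OPEN,np.ones((5,5)))
    k=max(cv2.findContours(m,cv2.RETR_EXTERNAL,cv2.CHAIN_APPROX_NONE)[0],key=cv2.contourArea)[:,0]
    P=onz("top",k,.04)[:,:2]-A;Q=np.c_[P@U,P@V].astype(np.float32)
    print("tool",tp());r=cv2.minAreaRect(Q*1000);print("case mm press",r,np.round(cv2.boxPoints(r)))
E
python3 -c "
from case import *
meas('t3')"
```

```text
time: 7.6
tool_pos: [0.4812, -0.1687, 0.1413]
tool_rot: [3.141, 0.0, 1.528]
contact_force: [0.5, 0.3, -0.4]
opening: 0.0596
grip_force: 0.0
tool [-0.3442  0.1434  0.1412  1.5352]
case mm press ((-246.66421508789062, 0.8851852416992188), (104.59346771240234, 157.23257446289062), 89.74600219726562) [[-326.  -51.]
 [-168.  -52.]
 [-168.   53.]
 [-325.   54.]]
```

```bash
python3 -m jog '[[[0.3,0.003,0.036,0,-0.1],[0.3,0.005,0.072,0,-0.144],[0.3,0.008,0.108,0,-0.144],[0.3,0.0106,0.143,0,-0.144],[0.3,0.0106,0.143,0.02,-0.144]]]' >/dev/null
python3 -m jog '[[[0.3,0,0,0.03,0],[0.3,0,0,0.06,0],[0.3,0,0,0.085,0],[0.3,0,0,0.091,0],[0.3,0,0,0.091,0]]]'
python3 -c "
from case import *
meas('t4')"
```

```text
time: 8.48
tool_pos: [0.6231, -0.1645, 0.0281]
tool_rot: [-3.138, -0.002, 1.664]
contact_force: [0.4, -0.3, -0.0]
opening: 0.0596
grip_force: 0.0
tool [-3.5600e-01  6.0000e-04  3.0200e-02  1.6648e+00]
case mm press ((-220.40573120117188, 0.809539794921875), (103.95362091064453, 106.57158660888672), 85.34674072265625) [[-278.  -47.]
 [-172.  -55.]
 [-163.   48.]
 [-269.   57.]]
```

```bash
python3 -m jog '[[[0.3,0.01,0,0,-0.014],[0.3,0.02,0,0,-0.014],[0.3,0.032,0,0,-0.014],[0.3,0.044,0,0,-0.014],[0.3,0.056,0,0,-0.014]]]'
python3 -m jog '[[[0.3,0.012,0,0,0],[0.3,0.024,0,0,0],[0.3,0.036,0,0,0],[0.3,0.048,0,0,0],[0.3,0.06,0,0,0]]]'
python3 -c "
from case import *
print(tp())
s=snap('side','pics/s4.png')
cv2.imwrite('pics/c7.png',cv2.resize(s[190:340,135:315],None,fx=4,fy=4,interpolation=cv2.INTER_CUBIC))"
```

```text
time: 8.95
tool_pos: [0.6196, -0.1081, 0.0316]
tool_rot: [3.139, 0.002, 1.681]
contact_force: [0.2, -3.2, 2.0]
opening: 0.0595
grip_force: 1.6
time: 9.37
tool_pos: [0.6122, -0.0483, 0.0301]
tool_rot: [-3.141, 0.0, 1.68]
contact_force: [0.4, -3.6, 2.4]
opening: 0.0595
grip_force: 1.7
[-2.3870e-01  1.0000e-04  3.0100e-02  1.6804e+00]
```

View pics/c7.png

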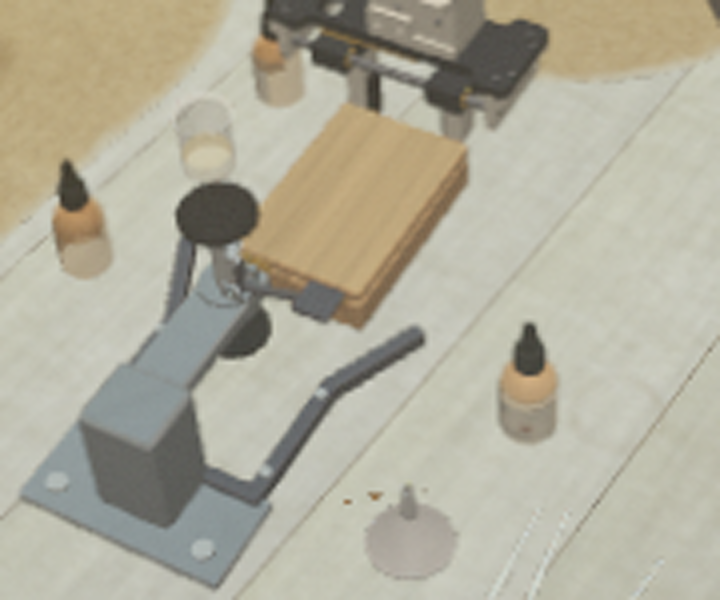

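The case is going straight into the lane with its front edge at (310,290), and bottle b at (278,92) has not moved. I'll keep pushing and watch the force.

```bash
python3 -m jog '[[[0.3,0.011,0,0,0],[0.3,0.022,0,0,0],[0.3,0.033,0,0,0],[0.3,0.044,0,0,0],[0.3,0.055,0,0,0]]]'
python3 -m jog '[[[0.3,0.01,0,0,0],[0.3,0.02,0,0,0],[0.3,0.03,0,0,0],[0.3,0.04,0,0,0],[0.3,0.05,0,0,0]]]'
python3 -c "
from case import *
meas('t5')"
```

```text
time: 9.83
tool_pos: [0.6059, 0.0064, 0.0298]
tool_rot: [-3.141, -0.0, 1.68]
contact_force: [0.1, -1.9, -1.0]
opening: 0.0596
grip_force: 0.6
time: 10.25
tool_pos: [0.6008, 0.0558, 0.0301]
tool_rot: [-3.141, 0.0, 1.68]
contact_force: [0.3, -1.4, 0.3]
opening: 0.0596
grip_force: 0.7
tool [-1.3210e-01  3.0000e-04  3.0100e-02  1.6811e+00]
case mm press ((-56.434783935546875, -8.551939010620117), (29.679447174072266, 40.7550048828125), 85.33348083496094) [[-78. -22.]
 [-37. -25.]
 [-35.   5.]
 [-76.   8.]]
```

```bash
python3 -m jog '[[[0.3,0.007,0,0,0],[0.3,0.014,0,0,0],[0.3,0.021,0,0,0],[0.3,0.027,0,0,0],[0.3,0.032,0,0,0]]]'
python3 -m jog '[[[0.3,0.003,0,0,0],[0.3,0.006,0,0,0],[0.3,0.009,0,0,0],[0.3,0.011,0,0,0],[0.3,0.011,0,0,0]]]'
python3 -c "
from case import *
print(tp())"
```

```text
time: 10.72
tool_pos: [0.5975, 0.0872, 0.0302]
tool_rot: [3.141, 0.0, 1.68]
contact_force: [0.1, -1.6, -0.5]
opening: 0.0598
grip_force: 0.9
time: 11.13
tool_pos: [0.5962, 0.098, 0.0302]
tool_rot: [3.142, -0.0, 1.68]
contact_force: [-0.0, -0.0, 0.4]
opening: 0.0594
grip_force: 0.0
[-9.1500e-02  2.0000e-04  3.0200e-02  1.6803e+00]
```

Now creep up to the back stop.

```bash
for i in 1; do python3 -m jog '[[[0.3,0.001,0,0,0],[0.3,0.002,0,0,0],[0.3,0.003,0,0,0],[0.3,0.003,0,0,0]]]'; done; python3 -m jog '[[[0.3,0.001,0,0,0],[0.3,0.002,0,0,0],[0.3,0.003,0,0,0],[0.3,0.003,0,0,0]]]'
python3 -c "
from case import *
print(tp())"
```

```text
time: 11.47
tool_pos: [0.5966, 0.0989, 0.0303]
tool_rot: [3.141, 0.003, 1.681]
contact_force: [1.9, -7.8, -0.0]
opening: 0.0597
grip_force: 4.1
time: 11.8
tool_pos: [0.5971, 0.0993, 0.0307]
tool_rot: [3.14, 0.006, 1.682]
contact_force: [2.2, -18.3, 1.5]
opening: 0.0599
grip_force: 9.5
[-9.0300e-02 -9.0000e-04  3.0700e-02  1.6821e+00]
```

It has met the stop with 18 N at TCP x = -90 mm, which is where it should be. I'll back off, lift clear and look.

```bash
python3 -m jog '[[[0.3,-0.015,0,0,0],[0.3,-0.04,0,0,0],[0.3,-0.07,0,-0.01,0],[0.3,-0.09,0,-0.045,0],[-1,-0.1,0,-0.085,0]]]' >/dev/null; python3 -m jog '[[[-1,0,0,-0.04,0],[-1,-0.03,0,-0.08,0],[-1,-0.06,0,-0.115,0],[-1,-0.08,0,-0.115,0],[-1,-0.08,0,-0.115,0]]]'
python3 - <<'E'
from case import *
print(tp());s=snap("side","pics/s5.png");t=snap("top","pics/t6.png")
a=cv2.resize(s[225:325,150:245],None,fx=4,fy=4,interpolation=cv2.INTER_CUBIC);b=cv2.resize(t[165:265,140:240],None,fx=4,fy=4,interpolation=cv2.INTER_CUBIC)
cv2.imwrite("pics/c8.png",np.hstack([a,b]))
E
```

```text
time: 12.63
tool_pos: [0.6169, -0.0804, 0.2341]
tool_rot: [3.135, 0.004, 1.676]
contact_force: [-0.7, 0.4, -0.1]
opening: 0.0241
grip_force: 0.0
[-2.7110e-01 -1.2000e-03  2.3410e-01  1.6764e+00]
```

View pics/c8.png

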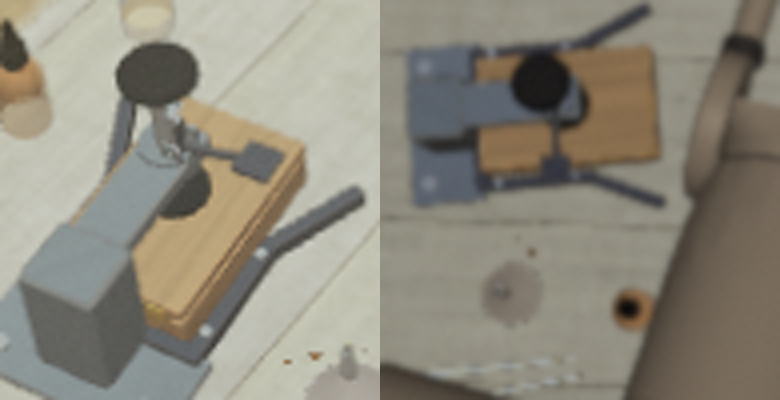

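The case is home between the rails, with its end at the back stop plate, and the head is still up. Next I'll move over the head.

```bash
python3 -m jog '[[[-1,0.035,0,0,0],[-1,0.07,0,0,0],[-1,0.105,0,0,0],[-1,0.14,0,0,0],[-1,0.17,0,0,0]]]' >/dev/null;python3 -m jog '[[[-1,0.03,0,0,0],[-1,0.06,0,0,0],[-1,0.085,0,0,0],[-1,0.1,0,0,0],[-1,0.1,0,0,0]]]' ;python3 -m jog '[[[-1,0,0,0.02,0],[-1,0,0,0.04,0],[-1,0,0,0.05,0],[-1,0,0,0.05,0]]]';python3 -c "
from case import *
print(tp())"
```

```text
time: 13.57
tool_pos: [0.5841, 0.1968, 0.2289]
tool_rot: [-3.139, -0.001, 1.685]
contact_force: [0.4, 0.3, 0.6]
opening: 0.0005
grip_force: 0.0
time: 13.9
tool_pos: [0.5842, 0.192, 0.177]
tool_rot: [-3.135, 0.001, 1.68]
contact_force: [0.1, -0.9, -0.2]
opening: 0.0005
grip_force: 0.0
[0.0032 0.002  0.177  1.6796]
```

```bash
python3 -m jog '[[[-1,-0.002,0.002,0.004,0],[-1,-0.003,0.002,0.008,0],[-1,-0.003,0.002,0.012,0],[-1,-0.003,0.002,0.016,0],[-1,-0.003,0.002,0.02,0]]]';python3 -m jog '[[[-1,0,0,0.003,0],[-1,0,0,0.006,0],[-1,0,0,0.009,0],[-1,0,0,0.012,0],[-1,0,0,0.012,0]]]'
```

```text
time: 14.32
tool_pos: [0.5894, 0.1898, 0.1631]
tool_rot: [3.137, 0.001, 1.68]
contact_force: [-2.9, -3.8, 9.8]
opening: 0.0006
grip_force: 4.3
time: 14.73
tool_pos: [0.59, 0.1901, 0.1529]
tool_rot: [3.134, 0.0, 1.68]
contact_force: [-3.6, -2.4, 20.0]
opening: 0.0003
grip_force: 10.0
```

```bash
python3 -m jog '[[[-1,0,0,0.002,0],[-1,0,0,0.004,0],[-1,0,0,0.005,0],[-1,0,0,0.005,0]]]';python3 -m jog '[[[-1,0,0,0.001,0],[-1,0,0,0.002,0],[-1,0,0,0.003,0],[-1,0,0,0.003,0]]]'
```

```text
time: 15.07
tool_pos: [0.5901, 0.1901, 0.1481]
tool_rot: [3.134, 0.0, 1.68]
contact_force: [-3.7, -2.5, 22.4]
opening: 0.0005
grip_force: 11.0
time: 15.4
tool_pos: [0.5903, 0.1902, 0.1479]
tool_rot: [3.132, 0.0, 1.68]
contact_force: [-9.5, -4.1, 36.8]
opening: 0.0003
grip_force: 18.8
```

It is on its stop: 36.8 N with no further travel. Now release and look.

```bash
python3 -m jog '[[[-1,0,0,-0.004,0],[-1,0,0,-0.01,0],[-1,0,0,-0.025,0],[-1,0,0,-0.05,0],[-1,0,0,-0.08,0]]]' >/dev/null;python3 -m jog '[[[-1,-0.035,0,0,0],[-1,-0.07,0,0,0],[-1,-0.105,0,0,0],[-1,-0.14,0,0,0],[-1,-0.175,0,0,0]]]' >/dev/null; python3 -m jog '[[[-1,-0.03,0,0,0],[-1,-0.06,0,0,0],[-1,-0.06,0,0,0],[-1,-0.06,0,0,0]]]'
python3 - <<'E'
from case import *
s=snap("side","pics/s6.png");t=snap("top","pics/t7.png")
a=cv2.resize(s[185:335,135:295],None,fx=2.6,fy=2.6,interpolation=cv2.INTER_CUBIC);b=cv2.resize(t[140:270,140:280],None,fx=2.8,fy=3,interpolation=cv2.INTER_CUBIC)
cv2.imwrite("pics/c9.png",np.hstack([a[:390,:400],b[:390,:390]]))
E
```

```text
time: 16.57
tool_pos: [0.6138, -0.0449, 0.2199]
tool_rot: [-3.141, -0.0, 1.677]
contact_force: [-0.4, 0.2, 1.0]
opening: 0.0005
grip_force: 0.0
```

View pics/c9.png

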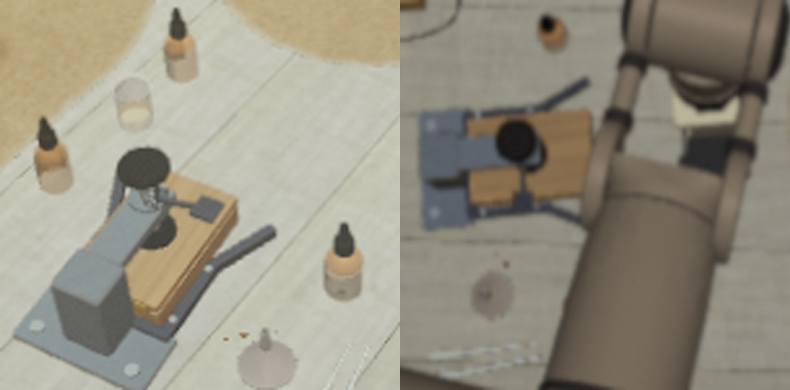

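The head now sits at (143,168), about 22 mm below its raised position, so the last notch is holding it. The foot is on the case, the case is home, and the bottles, beaker and funnel stand where they were.

```bash
python3 -c "
from h import *
print(robot.hand_in())"
```

```text
the job is handed in; nothing more can be done
None
```

The job is handed in: I released the plunger, slid the case home against the back stop and pressed the head to its stop, where the pawl holds it (the head measures about 22 mm down); the bottles, beaker and funnel stood unmoved in the last pictures, and the label roll was never approached.

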